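# Close and lock the service cover of the power unit

### The arm

A 6-joint arm with a two-finger parallel gripper is mounted at the origin on the work surface. World frame = base frame: x ahead of the robot, y to its left, z up, the work surface at z = 0. Lengths are in mm, angles in rad, forces in N, time in s.
With the tool pointing down it reaches from about 350 to 975 mm from the base axis. Payload 7.1 kg.
Tool frame: the origin (TCP) lies on the front face of the gripper's body, between the roots of the fingers; the fingertips stand 80 mm ahead of it and the grasp point (between the pads) lies 61 mm ahead of it (env.tips_ahead is the distance from the TCP to the fingertips, in mm); z points along the fingers, y is the direction in which the jaws open and shut (so a half turn about z gives the same grasp; the last joint's range is limited). The gripper opens to 88 mm and grips with 3 to 60 N. Pads are 20 mm wide; open, the fingers measure 115 mm over their backs; the gripper's body (75 mm by 178 mm) begins 61 mm behind the grasp point.
Start: joints at [-1.274, 0.423, 1.63, -0, 1.089, -0.019], TCP at [194.128, -594.07, 302.675] pointing down, gripper open.
Joint ranges: [-3, 3], [-0.9, 2.11], [0.09, 2.58], [-1.31, 4.45], [0.11, 2.69], [-2.54, 2.54]. Speed limits (rad/s): [2.39, 2.39, 3.01, 3.14, 3.14, 3.14].

### API

Orientations are given as a unit quaternion [x, y, z, w].
In Python, from station import env, set_gripper, viewer, workorder gives the robot as it stands. Calls block until the motion is done:
- env.reach(position, orientation): joint-space move of the TCP to a pose.
- env.move_l(position, rot=None, rate=150, f_stop=None): straight line of the TCP; rot=None keeps the orientation; rate is the mean speed in mm/s. With f_stop (N) it stops when the force on the tool has changed by that much, and returns True; else False.
- env.move_joints(angles): joint-space move.
- set_gripper(opening): finger opening in mm; the grip force is fixed at half the most; returns when the fingers have stopped.
- env.hold(seconds).
- env.ik(position, orientation): joint angles nearest the present ones, or None.
- env.read_state(): the state.
- viewer.camera(name): name is "scene" or "side" or "wrist"; returns the picture (420x560x3 uint8, blue, green, red); there is no depth.
- viewer.camera_params(name): a dict with "fx", "fy", "cx", "cy" (pixels), "pose" (4x4, takes a point from camera to world coordinates); the wrist camera has in their place "tool_from_camera" (4x4, takes a point from camera to tool coordinates, whose origin is the TCP and whose axes are the flange's). Camera axes: x right, y up, looking along -z (the intrinsics and any distortion apply to the point x, -y, -z); pixel columns grow to the right and rows downward; lengths in mm; the calibration is good to about 2 mm. The wrist camera is an equidistant fisheye: a pixel r from the principal point sees the ray r / f radians off the axis. A picture is of the moment at which its call begins: read the wrist's pose just before it. camera_params takes no time and is no camera call.
A pose or a line that the arm cannot do raises env.IKError and nothing moves.
- workorder.sign_off(): hands the job in, once; it reports no verdict.
The state is a dict: "time_s": time; "qpos": joint angles; "dq": joint speeds; "tau": joint torques, N m; "tool_pos": TCP position; "orientation": TCP orientation; "force": force on the tool from outside, world axes, zero at the start; "wrist_torque": the same for the moment, N m; "width": finger opening in mm.
Only numpy, scipy, OpenCV 4.12 (cv2) and the standard library are available. Lean on these libraries where they do the work, as an engineer would, in place of code of your own. Each camera call takes 0.05 s, during which the arm holds its last target. There are 200 camera calls.

### The job

The service cover in the top of the green power unit stands ajar. Push it down with the fingertips until it lies shut, then set a fingertip in the slot of its round quarter-turn latch and turn the latch clockwise, all the way to its stop, so that the cover is locked. Do not swing the cover further open, and leave the tools and parts lying about where they are.

Things in the scene. Friction and masses are not known exactly. Their poses are not given: they have to be found in the camera images.
- machine: Green sheet-metal power unit, fixed, 300 mm (its x) by 400 mm (its y); origin at the centre of its underside on the bench; flat top 140 mm up. Its -x side faces the robot, yawed up to 0.4 rad. Shut, the cover spans its x -120 to +80 and y -60 to +160 mm, upper face 144 mm above the bench. At its -y end a black regulator with gauge stands out 61 mm, 152 mm high.
- cover (a joint): Opening angle of the green cover, rad: 0 = shut on the unit's top, starts at 0.25 to 0.6, stop at 1.0. A plate 200 mm (machine x) by 220 mm (y), 4 mm thick, hinged along machine y at its far edge; the edge nearest the robot is free and rises as it opens. Hinge friction keeps it where it is left; about 1 to 3 N on the free edge pushes it down.
- latch (a joint): Turn of the latch, rad, clockwise from above: 0 = unlocked (starts at 0 to 0.2), 1.571 = locked, at its stop. It stays where it is left; friction about 0.12 N m. A cam tongue under it runs below a keeper at the free edge: it turns fully only while the cover is shut, and then holds the cover down.
- latch_slot (a point): Middle of the slot's floor, on the latch axis; y along the slot, z out of the cover. Grey plastic disc 100 mm across, 28 mm high on the cover; slot right across it 38 mm wide, 22 mm deep, ends open, floor 6 mm above the cover's face. At latch 0 the slot is parallel to the free edge. Axis 60 mm in from the free edge, mid-width (shut: machine x -60, y +50, 150 mm above the bench).
- cover_spot (a point): A clear spot on the cover's upper face, good to push on: 20 mm in from the free edge, 80 mm to the machine +y side of the latch's axis, 180 mm from the hinge axis. Axes as machine's when shut; it swings with the cover.
- cover_hinge (a point): Middle of the cover's hinge line, at the level of the cover's underside (140 mm above the bench, machine x +80, y +50 mm). The cover's upper face is 4 mm above it. Its axes turn with the cover: -x points along the cover to the free edge, y along the hinge, z out of the cover.
- screwdriver: Bystander, loose, not to be moved: black screwdriver, 170 mm, lying on the unit's top beyond the cover's -y edge. Origin under its middle.
- nozzle: Bystander, loose, not to be moved: copper torch nozzle, 32 mm across, 40 mm high, standing on the unit's top beyond the cover's -y edge. Origin at its foot.
- collar: Bystander, loose, not to be moved: brass collar, 30 mm across, 14 mm high, on the unit's top behind the hinge. Origin at its foot.
- clamp: Bystander, loose, not to be moved: earth clamp with two rubber grips, about 190 mm long, 26 mm high, lying on the bench beside the unit. Origin at its underside.
- wrench: Bystander, loose, not to be moved: steel wrench, 180 mm, lying on the bench. Origin at its underside.

How it is judged:
By the outcome, as a careful person would: the job done as asked, in the order asked, and still so for the second after the job is handed in, with the robot touching nothing.
It also fails if it takes over 51 s, if anything falls off the work surface, if the arm or the gripper's body presses on something with over 40 N, if the wrist force passes 120 N, or if a joint passes its speed limit or range.

## Working session

There is one attempt and no reset: what is moved stays moved. The work goes in short steps, each a Python script; the robot and the scene stay as the last script left them, time stands still between calls to the robot, and variables do not carry over. Pictures are saved under pics/ and viewed, about 8 in all and at most 12, crops included, and the job is handed in when it is done.

```bash
mkdir -p pics
python3 - <<'E'
from station import env,viewer
import cv2,numpy as np
np.set_printoptions(precision=3,suppress=True)
for n in("scene","side"):
    im=viewer.camera(n); cv2.imwrite(f"pics/{n}0.png",im)
    p=viewer.camera_params(n); print(n,p)
print(viewer.camera_params("wrist"));print(env.read_state())
E
```

```text
scene {'fx': 434.4297636695622, 'fy': 434.4297636695622, 'cx': 276.51095066209, 'cy': 210.50098134908907, 'pose': array([[   0.329,   -0.68 ,    0.656, 1184.491],
       [   0.944,    0.243,   -0.222, -212.722],
       [  -0.008,    0.692,    0.722,  794.305],
       [   0.   ,    0.   ,    0.   ,    1.   ]])}
side {'fx': 538.1899791812091, 'fy': 538.1899791812091, 'cx': 276.5610595380291, 'cy': 205.006997115681, 'pose': array([[  -0.945,    0.191,   -0.265,  202.199],
       [  -0.326,   -0.546,    0.771, 1060.941],
       [   0.003,    0.815,    0.579,  892.696],
       [   0.   ,    0.   ,    0.   ,    1.   ]])}
{'fx': 325.19226210127806, 'fy': 325.19226210127806, 'cx': 283.00586641411525, 'cy': 214.5243162965707, 'tool_from_camera': array([[ -0.   ,   0.97 ,   0.243,  65.871],
       [  1.   ,   0.   ,   0.001,  -0.614],
       [  0.001,   0.243,  -0.97 , -82.446],
       [  0.   ,   0.   ,   0.   ,   1.   ]])}
{'time_s': 0.1, 'qpos': array([-1.274,  0.424,  1.631,  0.   ,  1.089, -0.019]), 'dq': array([ 0.   , -0.002, -0.002,  0.001, -0.   ,  0.002]), 'tau': array([  0.   , -54.561, -27.432,   0.065,   0.019,  -0.   ]), 'tool_pos': array([ 194.036, -593.713,  301.998]), 'orientation': array([ 0.988,  0.157, -0.   , -0.001]), 'force': array([-0.105, -1.156,  0.049]), 'wrist_torque': array([ 0.065,  0.005, -0.022]), 'width': 87.7670349922007}
```

View pics/scene0.png

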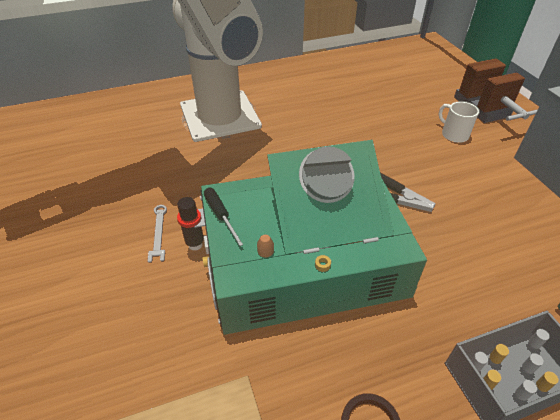

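View pics/side0.png

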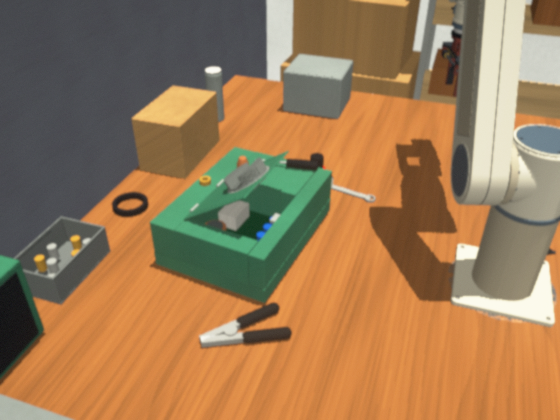

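The scene view shows the unit's top corners at about (202,186), (216,267) and (423,259), with the cover's free corners at (268,155) and (374,142). The side view shows top corners at about (158,237), (265,268), (330,175) and (237,152).

```bash
cat > h.py <<'E'
from station import env,viewer,set_gripper
import cv2,numpy as np
from scipy.spatial.transform import Rotation as R
from scipy.optimize import least_squares
np.set_printoptions(precision=3,suppress=True)
def proj(n,P):
    p=viewer.camera_params(n);T=np.linalg.inv(p["pose"]);c=np.atleast_2d(P)@T[:3,:3].T+T[:3,3]
    return np.c_[p["cx"]-p["fx"]*c[:,0]/c[:,2],p["cy"]+p["fy"]*c[:,1]/c[:,2]]
def ray(n,uv):
    p=viewer.camera_params(n);d=np.array([(uv[0]-p["cx"])/p["fx"],-(uv[1]-p["cy"])/p["fy"],-1])
    return p["pose"][:3,3],p["pose"][:3,:3]@d
def plane(n,uv,z):
    o,d=ray(n,uv);return o+d*(z-o[2])/d[2]
def M(m,P): # machine->world, m=x,y,yaw
    return np.atleast_2d(P)@R.from_euler('z',m[2]).as_matrix().T+[m[0],m[1],0]
def cov(a,P): # cover_hinge coords->machine
    return np.atleast_2d(P)@R.from_euler('y',a).as_matrix().T+[80,50,140]
E
python3 - <<'E'
from h import *
top={"scene":[((-150,-200,140),(202,186)),((150,-200,140),(216,267)),((150,200,140),(423,259))],
"side":[((150,200,140),(158,237)),((-150,200,140),(265,268)),((-150,-200,140),(331,175)),((150,-200,140),(237,152))]}
cv={"scene":[((-200,-110,4),(268,155)),((-200,110,4),(374,142))]}
for n in top:
    for P,uv in top[n]: print(n,P,plane(n,uv,140))
def f(v,names=("scene","side")):
    r=[]
    for n in names:
        for P,uv in top[n]: r+=list(proj(n,M(v,P))[0]-uv)
        for P,uv in cv.get(n,[]): r+=list(proj(n,M(v,cov(v[3],P)))[0]-uv)
    return np.array(r)
for nm in (("scene","side"),("scene",)):
    s=least_squares(f,[550,0,0,.4],args=(nm,),x_scale=[100,100,.3,.3]);print(s.x,s.fun)
E
```

```text
scene (-150, -200, 140) [ 463.799 -141.627  140.   ]
scene (150, -200, 140) [ 689.635 -164.961  140.   ]
scene (150, 200, 140) [801.944 206.421 140.   ]
side (150, 200, 140) [755.457 261.517 140.   ]
side (-150, 200, 140) [495.327 279.244 140.   ]
side (-150, -200, 140) [ 455.943 -117.7    140.   ]
side (150, -200, 140) [ 734.913 -148.121  140.   ]
[610.464  51.063  -0.155   0.366] [  4.781 -11.007   2.513  16.976   5.134  -7.609   2.317  -1.306  -3.877
  -0.439  -5.373 -12.338   2.253  -2.039   9.632   0.544   5.215  -3.167]
[608.471  46.472  -0.196   0.369] [  5.151 -13.768  -3.948  13.526   1.077  -3.951   1.819  -2.475  -3.283
   0.966]
```

Those scene corners don't fit, so I'm zooming in on both views.

Run:
```python
import cv2,numpy as np
a=cv2.imread('pics/scene0.png')[130:340,180:440];b=cv2.imread('pics/side0.png')[140:300,145:345]
cv2.imwrite('pics/sc_z.png',cv2.resize(a,None,fx=2.85,fy=2.85,interpolation=cv2.INTER_CUBIC))
cv2.imwrite('pics/sd_z.png',cv2.resize(b,None,fx=3.7,fy=3.7,interpolation=cv2.INTER_CUBIC))
```

```text
(no output)
```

View pics/sc_z.png

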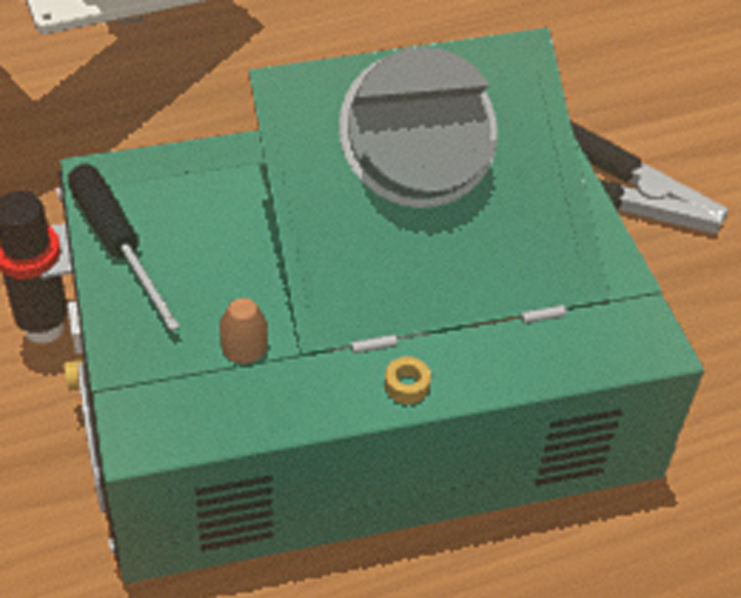

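View pics/sd_z.png

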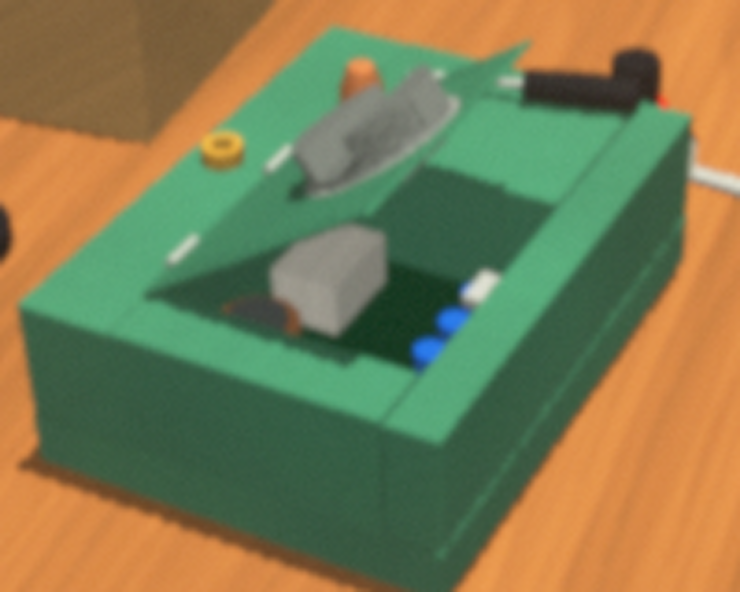

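Corner pixels in the scene zoom are (62,160), (105,480) and (703,372), with the cover at (250,72) and (550,30). In the side zoom they are (22,304), (440,443), (690,115) and (333,27), with the cover's free corners at about (370,213) and (530,43).

```bash
cat > fit.py <<'E'
from h import *
S=lambda u,v:(u/2.85+180-.3,v/2.85+130-.3)
D=lambda u,v:(u/3.7+145-.4,v/3.7+140-.4)
top={"scene":[((-150,-200,140),S(62,160)),((150,-200,140),S(105,480)),((150,200,140),S(703,372))],
"side":[((150,200,140),D(22,304)),((-150,200,140),D(440,443)),((-150,-200,140),D(690,115)),((150,-200,140),D(333,27))]}
cv={"scene":[((-200,-110,4),S(250,72)),((-200,110,4),S(550,30))],"side":[((-200,110,2),D(370,213)),((-200,-110,4),D(530,43))]}
def f(v):
    r=[]
    for n in top:
        for P,uv in top[n]: r+=list(proj(n,M(v,P))[0]-uv)
        for P,uv in cv.get(n,[]): r+=list(proj(n,M(v,cov(v[3],P)))[0]-uv)
    return np.array(r)
s=least_squares(f,[550,0,0,.4],x_scale=[100,100,.3,.3]);print(s.x,s.fun)
m=s.x
for a in(m[3],0): print("spot",M(m,cov(a,[[-180,80,4]])),"latch",M(m,cov(a,[[-140,0,32]])))
print(M(m,[[0,-200,0]]))
q=lambda yaw:(R.from_euler('z',yaw)*R.from_euler('x',np.pi)).as_quat()
for yaw in (m[2],m[2]+np.pi/2,m[2]-np.pi/2):
  for z in (260,400): print(yaw,env.ik(M(m,[[-100,130,z]])[0],q(yaw)))
E
python3 fit.py
```

```text
[632.565  35.894  -0.125   0.582] [-0.944 -1.037 -0.505  0.66   2.194 -0.811 -0.5   -0.94  -0.119 -1.107
 -2.176 -1.005 -0.157 -0.611  1.294 -0.827 -0.162 -1.581 -0.207  0.969
  0.723 -0.565]
spot [[581.05  173.368 242.221]] latch [[619.527  87.92  243.645]]
spot [[549.508 177.322 144.   ]] latch [[579.249  92.968 172.   ]]
[[ 607.692 -162.553    0.   ]]
-0.12468676207968982 [ 0.292  0.407  1.77  -0.     0.965  1.987]
-0.12468676207968982 [ 0.292  0.255  1.639 -0.     1.247  1.987]
1.4461095647152067 [ 0.292  0.407  1.77  -0.     0.965  0.416]
1.4461095647152067 [ 0.292  0.255  1.639 -0.     1.247  0.416]
-1.6954830888745864 None
-1.6954830888745864 None
```

```bash
cat >> h.py <<'E'
m=[632.565,35.894,-0.1247]; A0=.582
q=lambda yaw:(R.from_euler('z',yaw)*R.from_euler('x',np.pi)).as_quat()
Q0=q(m[2]+np.pi)
E
python3 - <<'E'
from h import *
def st(s=''):
    x=env.read_state();print(s,round(x["time_s"],2),x["tool_pos"],x["force"],x["qpos"][5])
up=np.array([0,0,80])
P=lambda a,dz=0:M(m,cov(a,[[-175,80,4]]))[0]+up+[0,0,dz]
set_gripper(0)
p=P(A0,60)
s=env.read_state()["tool_pos"];env.move_l([s[0],s[1],p[2]+10],rate=250)
env.reach(p,Q0);st('above')
print(env.move_l(P(A0,15),rate=150));st()
for a in (.45,.3,.15,.05):
    r=env.move_l(P(a),rate=120,f_stop=15);st(f'{a} {r}')
    if r:break
r=env.move_l(P(0,-4),rate=40,f_stop=15);st(f'end {r}')
cv2.imwrite('pics/side1.png',cv2.resize(viewer.camera("side")[140:300,145:345],None,fx=3,fy=3))
E
```

```text
above 4.96 [585.495 172.115 379.57 ] [ 0.254 -0.443  0.532] -1.1783093697530962
False
 5.41 [585.337 172.607 334.452] [-0.037 -0.028  0.334] -1.1784177445248554
0.45 False 5.87 [573.815 174.441 300.44 ] [ 0.294 -0.136  0.425] -1.170946234435198
0.3 False 6.23 [563.575 175.62  275.908] [ 0.107 -0.062 -0.826] -1.16429987290794
0.15 False 6.6 [557.178 176.403 250.328] [-0.446  0.143 -0.634] -1.159897321788991
0.05 False 6.89 [554.867 176.603 232.774] [-0.29   0.37   0.742] -1.1583842087777754
end True 7.2 [555.407 176.899 224.289] [-1.518 -0.315  8.751] -1.1581111588271646
```

View pics/side1.png

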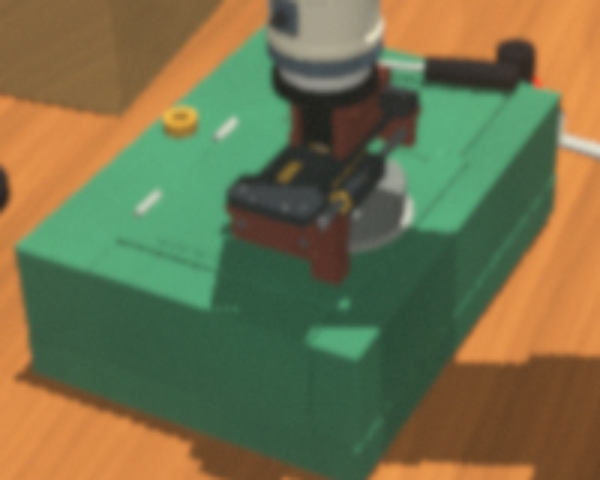

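The side view shows the cover flush under the fingertips, with contact at a tip height of 144.3 mm. Next I'll raise the arm, open the fingers and look at the latch with the wrist camera.

Run:
```python
from h import *
s=env.read_state()["tool_pos"];env.move_l([s[0],s[1],300],rate=200)
L=M(m,[[-60,50,172]])[0]
env.move_l([L[0],L[1],330],rate=200)
set_gripper(50)
s=env.read_state();im=viewer.camera("wrist");cv2.imwrite('pics/w0.png',im)
np.savez('w0.npz',p=s["tool_pos"],o=s["orientation"])
print(s["time_s"],s["tool_pos"],s["orientation"],s["width"])
```

```text
9.2917 [579.251  92.91  330.012] [0.062 0.998 0.    0.001] 49.78248629941527
```

View pics/w0.png

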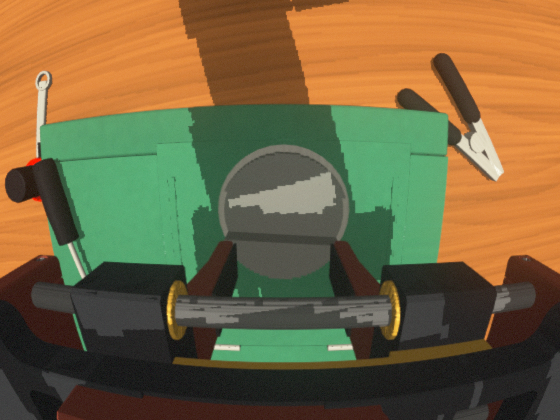

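The cover is shut. The disc is around (284,211), and the slot edges are in shadow. I'll enhance a crop.

Run:
```python
import cv2,numpy as np
a=cv2.imread('pics/w0.png')[135:290,205:365]
a=np.clip((a/255.)**.5*255,0,255).astype('uint8')
cv2.imwrite('pics/w0z.png',cv2.resize(a,None,fx=3.8,fy=3.8,interpolation=cv2.INTER_CUBIC))
```

```text
(no output)
```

View pics/w0z.png

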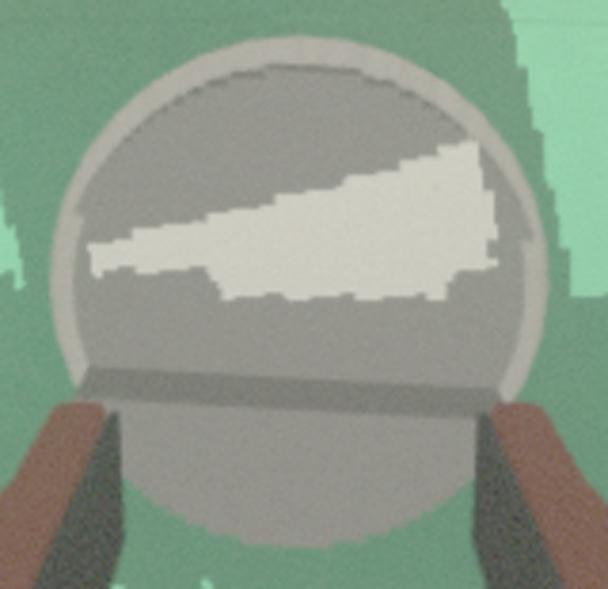

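```bash
cat >> h.py <<'E'
def wray(uv,z,p,o):
    c=viewer.camera_params("wrist");d=np.array([uv[0]-c["cx"],uv[1]-c["cy"]]);r=np.hypot(*d);t=r/c["fx"]
    v=np.array([d[0]/r*np.sin(t),-d[1]/r*np.sin(t),-np.cos(t)])
    T=c["tool_from_camera"];Ro=R.from_quat(o).as_matrix()
    O=Ro@T[:3,3]+p;v=Ro@T[:3,:3]@v
    return O+v*(z-O[2])/v[2]
E
python3 - <<'E'
from h import *
w=np.load('w0.npz');k=lambda u,v:(u/3.8+205-.4,v/3.8+135-.4)
mac=lambda X:R.from_euler('z',-m[2]).as_matrix()@(X-[m[0],m[1],0])
for n,u,z in (("floor/far wall",[(92,366),(500,388)],150),("far top",[(120,400),(490,416)],172),("near top",[(80,213),(527,238)],172),("cover -y/+y seam free edge",[],144)):
    for x in u: print(n,mac(wray(k(*x),z,w['p'],w['o'])))
# disc rim: base outline (widest) left/right at 52,547 ; near top 37, far 547
for x,z in (((52,290),150),((547,290),150),((300,37),150),((300,547),172)): print(x,mac(wray(k(*x),z,w['p'],w['o'])))
E
```

```text
floor/far wall [-46.023   4.511 150.   ]
floor/far wall [-40.78   96.179 150.   ]
far top [-45.46   13.884 172.   ]
far top [-41.871  90.521 172.   ]
near top [-84.623   7.2   172.   ]
near top [-79.51   96.564 172.   ]
(52, 290) [-63.552  -3.756 150.   ]
(547, 290) [-63.492 105.818 150.   ]
(300, 37) [-118.379   51.112  150.   ]
(300, 547) [-12.235  51.063 172.   ]
```

Run:
```python
from h import *
L=M(m,[[-62.5,51,0]])[0]; Q=q(m[2]+np.pi-.055)
env.move_l([L[0],L[1],300],rot=Q,rate=100)
env.move_l([L[0],L[1],262],rate=120)
r=env.move_l([L[0],L[1],233.5],rate=60,f_stop=8)
s=env.read_state();print(r,s["time_s"],s["tool_pos"],s["force"],s["wrist_torque"])
j=np.array(s["qpos"]) if r else env.ik([L[0],L[1],233.5],Q)
j=np.array(j);j0=j[5];t=0
while not r and t<2.1:
    t+=.25 if t<1.2 else .05
    j[5]=j0+t;env.move_joints(j);s=env.read_state()
    print(round(t,2),round(s["qpos"][5]-j0,3),round(s["time_s"],1),s["force"],s["wrist_torque"])
    if abs(s["wrist_torque"][2])>1.2 or np.linalg.norm(s["force"])>25:break
```

```text
False 10.8833 [576.895  94.274 233.264] [ 0.079  0.26  -0.194] [ 0.045 -0.173 -0.053]
0.25 0.246 11.2 [ 0.115  0.546 -1.11 ] [ 0.043 -0.133 -0.027]
0.5 0.494 11.6 [-0.223 -0.75   0.777] [-0.023 -0.185  0.009]
0.75 0.743 11.9 [ 1.694 -1.952  0.41 ] [-0.097 -0.258 -0.005]
1.0 0.993 12.3 [ 1.305 -1.414  0.084] [-0.22  -0.362  0.017]
1.25 1.243 12.6 [ 1.705 -3.159 -0.096] [-0.338 -0.501  0.063]
1.3 1.295 12.9 [ 2.584 -3.425 -0.211] [-0.579 -0.584  0.12 ]
1.35 1.347 13.1 [ 2.881 -2.937 -0.286] [-0.716 -0.598  0.14 ]
1.4 1.398 13.4 [ 4.221 -4.2    0.254] [-0.664 -0.636  0.078]
1.45 1.448 13.6 [ 3.48  -4.761  0.166] [-0.669 -0.624  0.06 ]
1.5 1.498 13.9 [ 4.088 -4.178  0.582] [-0.728 -0.64   0.057]
1.55 1.548 14.1 [ 3.472 -5.099  0.594] [-0.785 -0.631  0.084]
1.6 1.598 14.4 [ 3.675 -5.338  0.324] [-0.872 -0.594  0.068]
1.65 1.648 14.6 [ 3.672 -4.998  0.493] [-0.924 -0.615  0.119]
1.7 1.698 14.9 [ 2.665 -5.442  0.51 ] [-0.916 -0.559  0.046]
1.75 1.748 15.1 [ 3.693 -4.758  0.115] [-0.927 -0.564  0.077]
1.8 1.795 15.4 [ 2.471 -6.287  2.935] [-0.997 -0.39   1.842]
```

The stop was felt at 1.78 rad, against an expected 1.516 + 0.27 rad of slack. I'll ease back within the slack, lift and look.

Run:
```python
from h import *
s=env.read_state();j=np.array(s["qpos"]);j[5]-=.22;env.move_joints(j)
s=env.read_state();print(s["force"],s["wrist_torque"]);p=s["tool_pos"]
print(env.move_l([p[0],p[1],275],rate=60,f_stop=15))
env.move_l([p[0]-60,p[1],380],rate=200)
s=env.read_state();print(s["time_s"],s["force"],s["tool_pos"])
w=viewer.camera("wrist")[100:400,80:480];sc=viewer.camera("scene")[110:340,150:450];sd=viewer.camera("side")[140:370,145:400]
f=lambda a:cv2.resize(np.clip((a/255.)**.6*255,0,255).astype('uint8'),(400,300),interpolation=cv2.INTER_CUBIC)
cv2.imwrite('pics/end.png',np.vstack([np.hstack([f(w),f(sc)]),np.hstack([f(sd),f(w)*0])]))
```

```text
[ 0.531 -0.499  0.001] [ 0.028 -0.064  0.05 ]
False
17.3083 [-0.075 -1.552 -1.186] [516.148  94.154 379.224]
```

View pics/end.png

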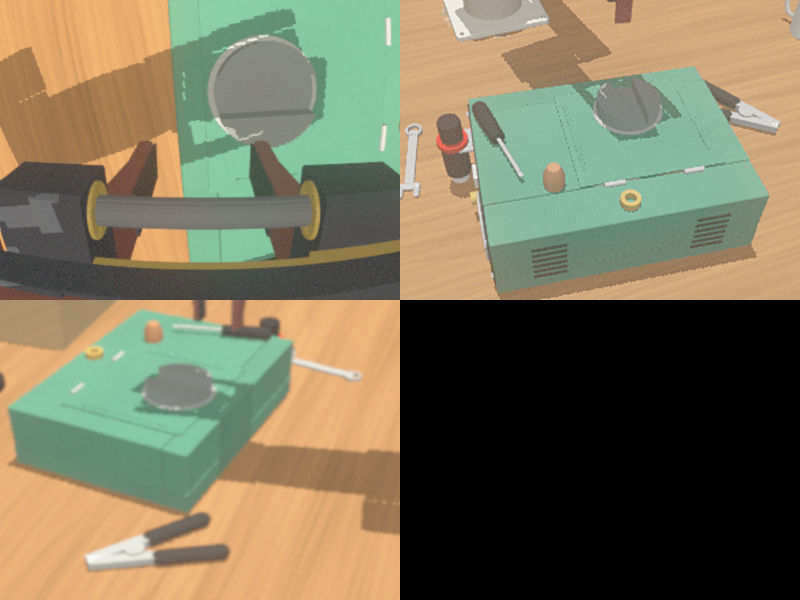

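The wrist view shows the slot edge, (219,119) to (313,110), square to the unit's front edge to within about 0.01 rad, so the latch is at about 1.57. The cover lies flush and the loose parts are in their old places.

```bash
python3 -c "
from station import workorder
print(workorder.sign_off())"
```

```text
the job is handed in; nothing more can be done
None
```

The cover is shut and the latch is turned clockwise to its stop. I handed the job in with the arm clear, at about 17.4 s of the 51 s allowed.

- **Cover:** I pushed it down with the closed fingertips near the free edge. Contact came at a tip height of 144.3 mm, against 144 mm for a shut cover. The wrist and side pictures show it lying flush.
- **Latch:** I set both fingertips in the slot and turned until a hard stop at a wrist turn of about 1.78 rad. That matches the 1.52 rad left to turn plus about 0.27 rad of slack in the slot. The wrist torque jumped from about 0.1 to 1.8 N m there. In the final wrist picture the slot is square to the unit's front edge to within about 0.01 rad.
- **Forces:** The tool force readings I printed stayed under 10 N.
- **Loose parts:** By eye, the screwdriver, nozzle, collar, clamp and wrench are where they were; I did not measure this.

One check disagreed: my first corner readings did not fit the unit's known shape. I re-read them from enlarged pictures, and the fit then agreed to about 2 pixels. The wrist picture later put the latch axis about 2.5 mm off that fit, so I used the wrist value.

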